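# Latch the sample tray under the reading window and take a reading

## Robot

A 7-joint arm with a two-finger parallel gripper is mounted at the origin on the work surface. World frame = base frame: x ahead of the robot, y to its left, z up, the work surface at z = 0. Lengths are in m, angles in rad, forces in N, time in s.
With the tool pointing down it reaches from about 0.35 to 0.9 m from the base axis. Payload 8.1 kg.
Tool frame: the origin (TCP) lies between the finger pads; the fingertips stand 22 mm ahead of it and the grasp point (between the pads) lies 3 mm ahead of it; z points along the fingers, x is the direction in which the jaws open and shut, and the axes are right-handed (so a half turn about z gives the same grasp; the last joint's range is limited). The gripper opens to 92 mm and grips with 3 to 60 N. Pads are 19 mm wide; open, the fingers measure 130 mm over their backs; the gripper's body (75 mm by 190 mm) begins 47 mm behind the grasp point.
Start: joints at [1.023, 0.434, 0.025, 1.573, -0.012, 1.134, -0.075], TCP at [0.269, -0.564, 0.249] pointing down, gripper open.
Joint ranges: [-2.62, 2.62], [-0.44, 2.09], [-1.27, 1.32], [0.08, 2.57], [-1.32, 4.46], [0.12, 2], [-2.74, 2.74]. Speed limits (rad/s): [2.22, 2.22, 3.01, 3.01, 3.14, 3.14, 3.14].

## Interface

Orientations are given as a rotation vector (axis times angle).
In Python, from cell import arm, vision, order gives the robot as it stands.
- The arm moves only by the tool apply_moves, never from a script. Its argument "commands" is a list of rows, each a list of 6 numbers: the shift along the tool's x, y, z in cm, then the turn, a rotation vector about the tool's x, y, z in rad. A call has 1 to 5 rows; each row shifts and turns the commanded pose from where the row before left it, along the tool's axes as they then stand; what a row does not reach is not made up. A row lasts 1/10 s, in which the tool goes at most 50 mm and 8.59 degrees, less where a joint would pass 70% of its speed; a pose out of reach is approached as far as the arm can. A call with a gripper value outside its range is refused whole. "claw" is the closure, from -1 (fully open) to 1 (shut), so that 0 is half open, set as the call begins (left out, the last holds). The fingers move at their own pace and stop on an object; "newtons" is the grip in N (left out, the last holds). Time passes only in rows, so rows that do not move let the fingers close. It gives the time, the measured TCP pose, the force and the opening at its end, in the units of the state.
- arm.observe(): the state, without advancing time (a new reading comes with each control period).
- vision.get_image(name): name is "side" or "top" or "wrist"; returns (picture, depth): 420x560x3 uint8, red, green, blue; 420x560 float32, m along the optical axis (not along the pixel's ray), 0 where there is no reading.
- vision.get_calibration(name): a dict with "K" (3x3 intrinsics, pixels), "R" (3x3) and "t" (3): a world point X has camera coordinates R X + t. Camera axes: x right, y down, z forward; pixel columns grow to the right and rows downward; lengths in m; the calibration is good to about 2 mm. A picture is of the moment at which its call begins: read the wrist's pose just before it. get_calibration takes no time and is no camera call; for the wrist camera it gives the pose at the moment of the call.
- order.sign_off(): hands the job in, once; it reports no verdict.
The state is a dict: "clock": time; "joints": joint angles; "dq": joint speeds; "joint_efforts": joint torques, N m; "position": TCP position; "ee_rot": TCP orientation; "force": force on the tool from outside, world axes, zero at the start; "ft_torque": the same for the moment, N m; "width": opening from 0.0 (shut) to 1.0 (fully open).
Only numpy, scipy, OpenCV 4.12 (cv2) and the standard library are available. Lean on these libraries where they do the work, as an engineer would, in place of code of your own. Each camera call takes 0.05 s, during which the arm holds its last target.

## Task

Two sample readers stand on the bench; work the one whose tray holds the round cork disc. Push its sprung tray all the way in with the fingertips and let it go, so that it comes back by itself and latches in the middle position with the sample under the window; then press the round read button on top of that reader down and let it up again. Push and press only: the samples stay untouched in their trays, and the other reader and the things lying about are left alone.

Things in the scene. Friction and masses are not known exactly. Their poses are not given: they have to be found in the camera images.
- reader_disc: White bench reader, fixed, 155 x 140 mm, 58 mm high. Origin: centre of its underside; +x from its front (tray side) to its back, +y left, z up. Bridge x -42..+76 mm, underside at 48 mm; its top has a 60 mm wide window notch, x -42..+10, open to the front. Catch housing at left front: x -76..-46, y 59..107, to 36 mm high. The one to use: its tray holds the round disc.
- reader_tile: White bench reader, fixed, 155 x 140 mm, 58 mm high. Origin: centre of its underside; +x from its front (tray side) to its back, +y left, z up. Bridge x -42..+76 mm, underside at 48 mm; its top has a 60 mm wide window notch, x -42..+10, open to the front. Catch housing at left front: x -76..-46, y 59..107, to 36 mm high. Same model, tray holds the square tile; leave alone.
- face_disc (a point): Centre of the flat front face of the disc reader's tray, 29 mm above the table; moves with the tray; axes as the reader's. Face looks along reader -x, at x = -150 mm with the tray out. It is the front of a grey block 90 mm wide, 45 mm deep, 14 to 44 mm above the table; the table before its middle is free. Fully in, the face is still 23 mm in front of the bridge.
- tray_disc (a joint): Disc reader's tray, m pushed in along reader +x: 0 = out, 0.055 = latched in the middle, 0.085 = hard stop. A spring pushes it out, 3 N at 0 to 9 N at the stop; damper 25 N per m/s. On the way in its steel stop pin (left side) passes a sprung catch at 0.036 to 0.056 (2 N more); let go beyond that, it returns by itself and stops against the catch at 0.055; let go sooner, it returns to 0.
- catch_disc (a joint): The sprung catch of the disc reader, m pushed aside: 0 = fully out across the stop pin's way, up to about 0.008 while the pin passes. Works by itself.
- pan_disc (a point): Middle of the floor of the disc reader's aluminium pan (66 x 76 mm inside, rims 10 mm above its floor, floor 22 mm above the table), directly behind the front block; moves with the tray.
- disc: Round cork sample, 52 mm diameter, 14 mm high, loose in the pan. Origin: centre of its underside.
- read_disc_top (a point): Centre of the top of the disc reader's read button: a round steel push button, 22 mm diameter, on the bridge behind the window (x = +36 mm of the reader), its top 80 mm above the table and 10 mm above its grey housing ring. Pressed straight down.
- read_disc (a joint): Read button of the disc reader, m pressed: 0 = up, 0.006 = fully down; 1.5 N to start, 5 N fully down, springs back.
- tray_tile (a joint): Tray of the tile reader, same values; at 0 and to be left there.
- read_tile (a joint): Read button of the tile reader, same values; not to be pressed.
- tile: Square cork sample, 46 x 46 x 14 mm, loose in the tile reader's pan. Origin: centre of its underside. Leave alone.
- weight: Brass cylinder weight, 30 mm diameter, 40 mm high, standing between the readers. Origin: centre of its underside. Bystander.
- mug: White mug, 80 mm diameter, 90 mm high, left of the readers. Origin: centre of its underside. Bystander.
- brush: Hand brush lying at the left, under 30 mm high. Bystander.
- driver: Screwdriver lying at the right, under 40 mm high. Bystander.
- offcut: Wood offcut 70 x 45 x 30 mm at the right. Origin: centre of its underside. Bystander.
- jar: Amber jar, 56 mm diameter, 75 mm high, behind and between the readers. Origin: centre of its underside. Bystander.
- perf: Perforated steel plate 80 x 60 x 6 mm lying in front, between the trays. Origin: centre of its underside. Bystander.
Mind the look-alikes: they are no part of the job. Leave any green or orange look-alike of the disc alone.

How it is judged:
By the outcome, as a careful person would: the job done as asked, in the order asked, and still so for the second after the job is handed in, with the robot touching nothing.
It also fails if it takes over 40 s, if anything falls off the work surface, if the arm or the gripper's body presses on something with over 40 N, if the wrist force passes 120 N, or if a joint passes its speed limit or range.

## Working session

There is one attempt and no reset: what is moved stays moved. The work goes in short steps, Python scripts to look and compute and a tool call to move; the robot and the scene stay as the last step left them, time stands still between calls to the robot, and variables do not carry over. Pictures are saved under pics/ and viewed, and the job is handed in when it is done.

Besides the shell and the picture viewer there is one more tool, called after "Emit:" by a JSON object that holds its "name" and its "arguments". apply_moves: Moves the arm, as the interface text tells. Its arguments: {"type":"object","properties":{"commands":{"type":"array","items":{"type":"array","items":{"type":"number"}}},"claw":{"type":"number"},"newtons":{"type":"number"}},"required":["commands"]}

```bash
mkdir -p pics
python3 - <<'E'
from cell import arm, vision, order
import cv2, numpy as np
print(arm.observe())
for n in ("side","top"):
    p,d=vision.get_image(n); cv2.imwrite(f"pics/{n}0.png",p[:,:,::-1]); np.save(f"pics/{n}0.npy",d)
    print(n,vision.get_calibration(n))
E
```

```text
{'clock': 0.0, 'joints': array([ 1.02339976,  0.4352162 ,  0.02496467,  1.57406646, -0.01160166,
        1.13398623, -0.07512531]), 'dq': array([-0.0019016 , -0.00218888,  0.00143681, -0.00092271, -0.00189785,
        0.00046275,  0.00128382]), 'joint_efforts': array([-5.26819258e-04, -6.67839718e+01,  9.85357203e-01, -3.14469016e+01,
       -6.04146277e-02,  4.29401058e-02,  1.48829627e-04]), 'position': array([ 0.26868156, -0.56379321,  0.2479609 ]), 'ee_rot': array([-2.65604565e+00,  1.67649058e+00,  2.13842702e-03]), 'force': array([-0.34040575, -0.15784461, -0.61300208]), 'ft_torque': array([ 0.00820606,  0.00458438, -0.06141472]), 'width': 1.0034102846763473}
side {'K': array([[517.19164341,   0.        , 279.95884047],
       [  0.        , 517.19164341, 208.78696247],
       [  0.        ,   0.        ,   1.        ]]), 'R': array([[ 0.99970958, -0.01881903,  0.01505299],
       [-0.00423621, -0.75214561, -0.65898334],
       [ 0.02372347,  0.65872819, -0.7520069 ]]), 't': array([-0.55250578,  0.05703314,  1.22800642])}
top {'K': array([[413.43022655,   0.        , 272.30298256],
       [  0.        , 413.43022655, 212.23565515],
       [  0.        ,   0.        ,   1.        ]]), 'R': array([[-0.0184218 , -0.9997225 ,  0.01468192],
       [-0.98623038,  0.0157555 , -0.16462502],
       [ 0.16434802, -0.01751244, -0.98624695]]), 't': array([-0.00389583,  0.54164348,  0.94757766])}
```

View pics/top0.png

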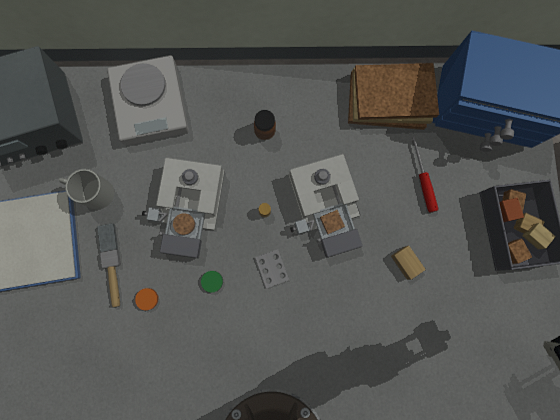

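View pics/side0.png

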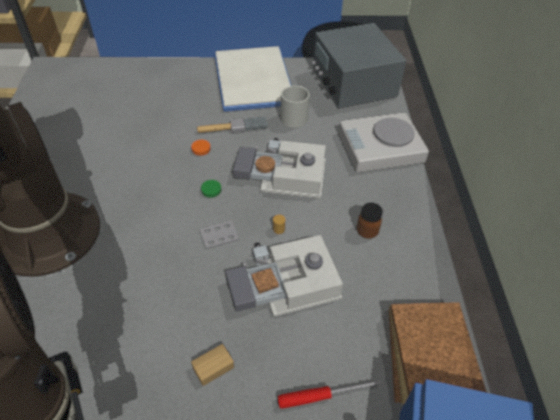

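The top view shows the disc reader on the left: button at about (189,176), disc (183,224), grey front block (182,245). The tile reader is on the right, with its tile at (333,222). Next I measure the reader's pose.

```bash
cat > h.py <<'E'
import numpy as np, cv2
from cell import arm, vision, order
def cloud(d,c):
    v,u=np.mgrid[:d.shape[0],:d.shape[1]]
    K=c['K']; p=np.stack([(u-K[0,2])/K[0,0]*d,(v-K[1,2])/K[1,1]*d,d],-1)
    return (p-c['t'])@c['R']
E
python3 - <<'E'
from h import *
im=cv2.imread('pics/top0.png'); d=np.load('pics/top0.npy')
P=cloud(d,vision.get_calibration('top'))
for u,v in [(189,176),(189,172),(183,224),(182,245),(165,250),(200,252),(205,170),(170,170),(150,214),(240,240)]: print((u,v),P[v,u].round(4))
s=np.zeros(d.shape,bool); s[150:270,130:232]=1
def rect(lo,hi,name,box):
    m=np.zeros_like(s); x0,y0,x1,y1=box; m[y0:y1,x0:x1]=1
    m&=(P[...,2]>lo)&(P[...,2]<hi)&(d>0)
    q=P[m][:,:2].astype(np.float32); r=cv2.minAreaRect(q); print(name,len(q),r,q.mean(0), cv2.boxPoints(r).round(4).tolist())
rect(.05,.066,'bridge',(150,150,232,225))
rect(.036,.052,'block',(155,228,215,260))
rect(.073,.09,'button',(170,160,210,195))
c=im[140:270,120:240]; cv2.imwrite('pics/crop.png',cv2.resize(c,None,fx=4.6,fy=4.6,interpolation=cv2.INTER_CUBIC))
ds=np.load('pics/side0.npy'); Q=cloud(ds,vision.get_calibration('side'))
for u,v in [(308,158),(265,163),(243,160),(318,175)]: print('side',(u,v),Q[v,u].round(4))
P=Q; s=np.zeros(ds.shape,bool)
rect(.05,.066,'bridgeS',(262,135,335,200))
rect(.036,.052,'blockS',(228,140,258,185))
rect(.073,.09,'buttonS',(295,145,322,172))
c=cv2.imread('pics/side0.png')[120:210,220:340]; cv2.imwrite('pics/crops.png',cv2.resize(c,None,fx=6,fy=6,interpolation=cv2.INTER_CUBIC))
E
```

```text
(189, 176) [0.6236 0.18   0.0846]
(189, 172) [0.6342 0.1809 0.0808]
(183, 224) [0.5179 0.202  0.035 ]
(182, 245) [0.4664 0.2014 0.0456]
(165, 250) [0.4556 0.2418 0.0423]
(200, 252) [4.525e-01 1.660e-01 2.000e-04]
(205, 170) [0.6453 0.1471 0.0564]
(170, 170) [0.6457 0.2305 0.059 ]
(150, 214) [0.543  0.2808 0.0384]
(240, 240) [0.4803 0.0673 0.0016]
bridge 2087 ((0.6081224083900452, 0.18511977791786194), (0.13711659610271454, 0.1190948411822319), 80.770751953125) [0.61302483 0.18338174] [[0.5383999943733215, 0.12700000405311584], [0.6559000015258789, 0.10790000110864639], [0.6779000163078308, 0.24320000410079956], [0.5602999925613403, 0.2623000144958496]]
block 785 ((0.47328710556030273, 0.20920024812221527), (0.097396120429039, 0.0699010118842125), 88.84658813476562) [0.4677826 0.2070953] [[0.4374000132083893, 0.16120000183582306], [0.5073000192642212, 0.1597999930381775], [0.5091999769210815, 0.2572000026702881], [0.439300000667572, 0.25859999656677246]]
button 78 ((0.6234210729598999, 0.18449999392032623), (0.02873843163251877, 0.027524203062057495), 16.31279945373535) [0.6252176  0.
[... 582 characters left out ...]
55322, 0.24699999392032623], [0.5573999881744385, 0.26489999890327454]]
blockS 485 ((0.46533551812171936, 0.20752134919166565), (0.06170506775379181, 0.10012183338403702), 0.6183297038078308) [0.46430072 0.2037467 ] [[0.43389999866485596, 0.2572000026702881], [0.4350000023841858, 0.15710000693798065], [0.4966999888420105, 0.15780000388622284], [0.49559998512268066, 0.2578999996185303]]
buttonS 63 ((0.6210265755653381, 0.1792587786912918), (0.02987578697502613, 0.026993386447429657), 48.40871810913086) [0.6227819  0.17983204] [[0.6010000109672546, 0.1770000010728836], [0.6212000250816345, 0.1590999960899353], [0.640999972820282, 0.18150000274181366], [0.6208000183105469, 0.19939999282360077]]
```

View pics/crop.png

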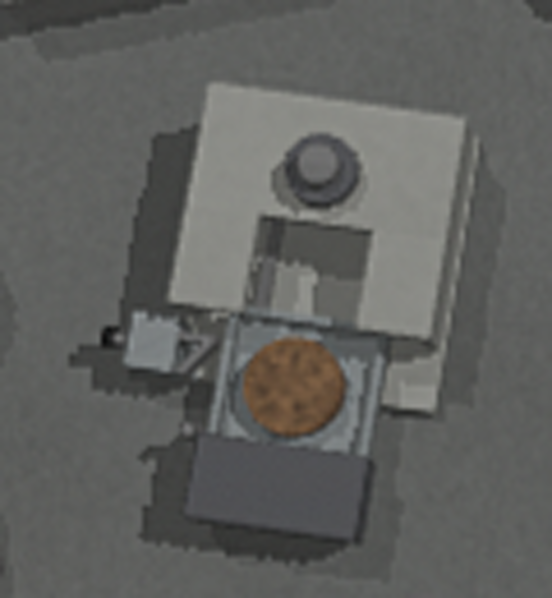

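View pics/crops.png

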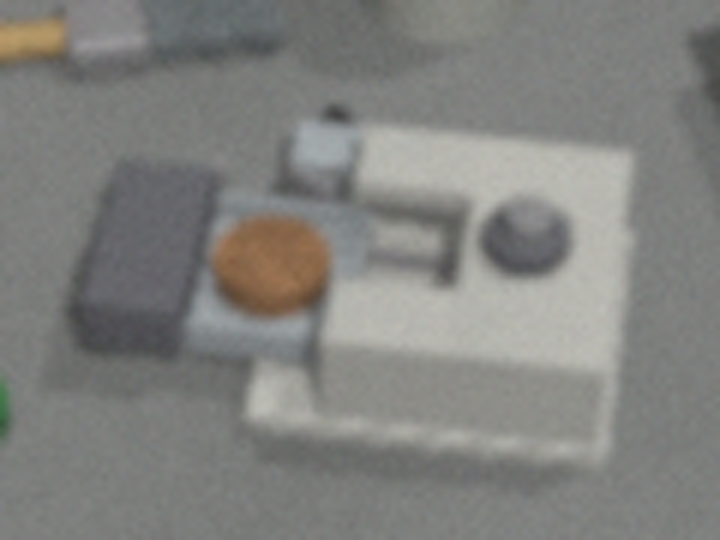

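```bash
cat >> h.py <<'E'
from scipy.spatial.transform import Rotation as R, Slerp
YAW=np.radians(-9.0); O=np.array([.5898,.1877]); 
EX=np.array([np.cos(YAW),np.sin(YAW)]); EY=np.array([-EX[1],EX[0]])
def rd(x,y): return O+x*EX+y*EY
def Rdown(th):
    x=np.array([np.cos(th),np.sin(th),0]); z=np.array([0,0,-1.]); return R.from_matrix(np.c_[x,np.cross(z,x),z])
RT=Rdown(YAW+np.pi/2)
def plan(xyz,n,rot=RT):
    s=arm.observe(); p=s['position']; r=R.from_rotvec(s['ee_rot']); xyz=np.array(xyz)
    print('t',s['clock'],'p',p.round(4),'f',s['force'].round(1),'w',round(s['width'],3))
    dr=(r.inv()*rot).as_rotvec()/n
    for i in range(n):
        st=r.inv().apply((xyz-p)/n)*100
        print([*st.round(1),*dr.round(3)]); r=r*R.from_rotvec(dr)
E
python3 - <<'E'
from h import *
print(rd(-.150,0),rd(.036,0),RT.as_rotvec())
th=YAW+np.pi/2
plan([.42,-.19,.25],10,Rdown(np.radians(0)))
E
```

```text
[0.44164675 0.21116517] [0.62535678 0.18206836] [2.3888858  2.04030122 0.        ]
t 0.1 p [ 0.2687 -0.5639  0.248 ] f [-0.2  0.   0.3] w 1.001
[np.float64(-2.7), np.float64(-3.0), np.float64(-0.0), np.float64(-0.0), np.float64(0.0), np.float64(-0.113)]
[np.float64(-2.4), np.float64(-3.3), np.float64(-0.0), np.float64(-0.0), np.float64(0.0), np.float64(-0.113)]
[np.float64(-2.0), np.float64(-3.5), np.float64(-0.0), np.float64(-0.0), np.float64(0.0), np.float64(-0.113)]
[np.float64(-1.6), np.float64(-3.7), np.float64(-0.0), np.float64(-0.0), np.float64(0.0), np.float64(-0.113)]
[np.float64(-1.2), np.float64(-3.9), np.float64(-0.0), np.float64(-0.0), np.float64(0.0), np.float64(-0.113)]
[np.float64(-0.7), np.float64(-4.0), np.float64(-0.0), np.float64(-0.0), np.float64(0.0), np.float64(-0.113)]
[np.float64(-0.3), np.float64(-4.0), np.float64(-0.0), np.float64(-0.0), np.float64(0.0), np.float64(-0.113)]
[np.float64(0.2), np.float64(-4.0), np.float64(-0.0), np.float64(-0.0), np.float64(0.0), np.float64(-0.113)]
[np.float64(0.6), np.float64(-4.0), np.float64(-0.0), np.float64(-0.0), np.float64(0.0), np.float64(-0.113)]
[np.float64(1.1), np.float64(-3.9), np.float64(-0.0), np.float64(-0.0), np.float64(0.0), np.float64(-0.113)]
```

Emit:
{"name": "apply_moves", "arguments": {"commands": [[-2.7, -3, 0, 0, 0, -0.11], [-2.4, -3.3, 0, 0, 0, -0.11], [-2, -3.5, 0, 0, 0, -0.11], [-1.6, -3.7, 0, 0, 0, -0.11], [-1.2, -3.9, 0, 0, 0, -0.11]], "claw": 1, "newtons": 20}}

```text
clock: 0.6
position: [0.3458, -0.3751, 0.2485]
ee_rot: [-3.014, 0.886, 0.001]
force: [0.6, 0.0, -0.1]
width: 0.615
```

Emit:
{"name": "apply_moves", "arguments": {"commands": [[-0.7, -4, 0, 0, 0, -0.11], [-0.3, -4, 0, 0, 0, -0.11], [0.2, -4, 0, 0, 0, -0.11], [0.6, -4, 0, 0, 0, -0.11], [1.1, -3.9, 0, 0, 0, -0.11]]}}

```text
clock: 1.1
position: [0.4245, -0.1895, 0.2487]
ee_rot: [3.141, -0.034, -0.0]
force: [-0.1, -0.2, 0.5]
width: 0.178
```

Run:
```python
from h import *
plan([*rd(-.185,0),.25],12)
```

```text
t 1.1 p [ 0.4245 -0.1895  0.2487] f [-0.1 -0.2  0.5] w 0.178
[np.float64(-0.2), np.float64(-3.4), np.float64(-0.0), np.float64(-0.0), np.float64(0.0), np.float64(-0.12)]
[np.float64(0.2), np.float64(-3.4), np.float64(-0.0), np.float64(-0.0), np.float64(0.0), np.float64(-0.12)]
[np.float64(0.6), np.float64(-3.3), np.float64(-0.0), np.float64(-0.0), np.float64(0.0), np.float64(-0.12)]
[np.float64(1.0), np.float64(-3.2), np.float64(-0.0), np.float64(-0.0), np.float64(0.0), np.float64(-0.12)]
[np.float64(1.4), np.float64(-3.1), np.float64(-0.0), np.float64(-0.0), np.float64(0.0), np.float64(-0.12)]
[np.float64(1.7), np.float64(-2.9), np.float64(-0.0), np.float64(-0.0), np.float64(0.0), np.float64(-0.12)]
[np.float64(2.1), np.float64(-2.7), np.float64(-0.0), np.float64(-0.0), np.float64(0.0), np.float64(-0.12)]
[np.float64(2.4), np.float64(-2.4), np.float64(-0.0), np.float64(-0.0), np.float64(0.0), np.float64(-0.12)]
[np.float64(2.6), np.float64(-2.1), np.float64(-0.0), np.float64(-0.0), np.float64(0.0), np.float64(-0.12)]
[np.float64(2.9), np.float64(-1.8), np.float64(-0.0), np.float64(-0.0), np.float64(0.0), np.float64(-0.12)]
[np.float64(3.1), np.float64(-1.4), np.float64(-0.0), np.float64(-0.0), np.float64(0.0), np.float64(-0.12)]
[np.float64(3.2), np.float64(-1.1), np.float64(-0.0), np.float64(-0.0), np.float64(0.0), np.float64(-0.12)]
```

Emit:
{"name": "apply_moves", "arguments": {"commands": [[-0.2, -3.4, 0, 0, 0, -0.12], [0.2, -3.4, 0, 0, 0, -0.12], [0.6, -3.3, 0, 0, 0, -0.12], [1, -3.2, 0, 0, 0, -0.12]]}}

```text
clock: 1.5
position: [0.4195, -0.0546, 0.2486]
ee_rot: [3.059, 0.714, -0.001]
force: [0.1, 1.1, -0.7]
width: 0.003
```

Emit:
{"name": "apply_moves", "arguments": {"commands": [[1.4, -3.1, 0, 0, 0, -0.12], [1.7, -2.9, 0, 0, 0, -0.12], [2.1, -2.7, 0, 0, 0, -0.12], [2.4, -2.4, 0, 0, 0, -0.12]]}}

```text
clock: 1.9
position: [0.4149, 0.081, 0.2487]
ee_rot: [2.802, 1.421, -0.0]
force: [0.4, -0.3, -0.4]
width: 0.012
```

Emit:
{"name": "apply_moves", "arguments": {"commands": [[2.6, -2.1, 0, 0, 0, -0.12], [2.9, -1.8, 0, 0, 0, -0.12], [3.1, -1.4, 0, 0, 0, -0.12], [3.2, -1.1, 0, 0, 0, -0.12], [0, 0, 0, 0, 0, 0]]}}

```text
clock: 2.4
position: [0.4088, 0.2196, 0.2489]
ee_rot: [-2.377, -2.05, -0.003]
force: [0.6, -0.3, -0.4]
width: 0.005
```

Run:
```python
from h import *
p,d=vision.get_image('wrist'); cv2.imwrite("pics/w1.png",p[:,:,::-1]); np.save("pics/w1.npy",d)
c=vision.get_calibration('wrist'); P=cloud(d,c); print(c['R'].round(3),c['t'])
for lo,hi in ((.034,.052),(.052,.066),(.074,.09)):
    m=(P[...,2]>lo)&(P[...,2]<hi)&(d>0)
    q=P[m]; print(lo,len(q), q[:,:2].mean(0) if len(q) else '')
plan([*rd(-.185,0),.25],4)
```

```text
[[ 0.152  0.988  0.003]
 [ 0.942 -0.146  0.301]
 [ 0.298 -0.043 -0.954]] [-0.27661134 -0.3915986   0.27928247]
0.034 4191 [0.50759671 0.17318754]
0.052 1137 [0.59839107 0.22164899]
0.074 722 [0.62496409 0.41327567]
t 2.45 p [0.4092 0.217  0.2486] f [ 0.1 -0.7  0.4] w 0.004
[np.float64(-0.0), np.float64(-0.1), np.float64(-0.0), np.float64(-0.0), np.float64(-0.0), np.float64(0.001)]
[np.float64(-0.0), np.float64(-0.1), np.float64(-0.0), np.float64(-0.0), np.float64(-0.0), np.float64(0.001)]
[np.float64(-0.0), np.float64(-0.1), np.float64(-0.0), np.float64(-0.0), np.float64(-0.0), np.float64(0.001)]
[np.float64(-0.0), np.float64(-0.0), np.float64(-0.0), np.float64(-0.0), np.float64(-0.0), np.float64(0.001)]
```

View pics/w1.png

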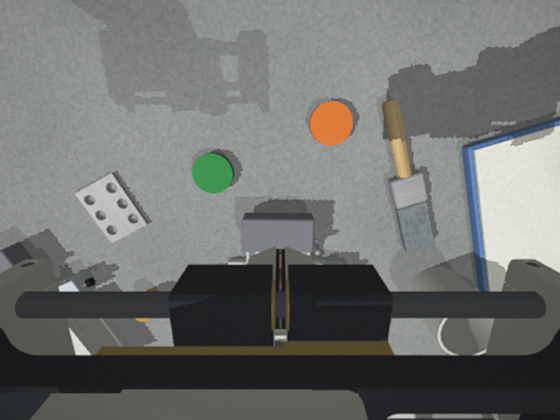

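Run:
```python
from h import *
c=vision.get_calibration('wrist'); K=c['K']
for u,v in [(243,213),(313,213),(278,213)]:
    ray=c['R'].T@np.array([(u-K[0,2])/K[0,0],(v-K[1,2])/K[1,1],1]); C=-c['R'].T@c['t']
    X=C+ray*(.044-C[2])/ray[2]; print(X, (X[:2]-O)@EX,(X[:2]-O)@EY)
plan([*rd(-.190,0),.047],6)
```

```text
[0.42872784 0.16823992 0.044     ] -0.15604486752192756 -0.04441772881373457
[0.44175547 0.2523567  0.044     ] -0.1563363890767878 0.040701406390606765
[0.43523943 0.21028394 0.044     ] -0.15619057849843962 -0.001872702198340694
t 2.45 p [0.4092 0.217  0.2486] f [ 0.1 -0.7  0.4] w 0.004
[np.float64(-0.0), np.float64(-0.1), np.float64(3.4), np.float64(-0.0), np.float64(-0.0), np.float64(0.001)]
[np.float64(-0.0), np.float64(-0.1), np.float64(3.4), np.float64(-0.0), np.float64(-0.0), np.float64(0.001)]
[np.float64(-0.0), np.float64(-0.1), np.float64(3.4), np.float64(-0.0), np.float64(-0.0), np.float64(0.001)]
[np.float64(-0.0), np.float64(-0.1), np.float64(3.4), np.float64(-0.0), np.float64(-0.0), np.float64(0.001)]
[np.float64(-0.0), np.float64(-0.1), np.float64(3.4), np.float64(-0.0), np.float64(-0.0), np.float64(0.001)]
[np.float64(-0.0), np.float64(-0.1), np.float64(3.4), np.float64(-0.0), np.float64(-0.0), np.float64(0.001)]
```

The wrist view shows the front block's front edge at row 213, columns 243–313. That gives an 85 mm width and a yaw that agrees, with the face within 6 mm of the estimate. Descending in front of it.

Emit:
{"name": "apply_moves", "arguments": {"commands": [[0, -0.1, 3.5, 0, 0, 0], [0, -0.1, 3.5, 0, 0, 0], [0, -0.1, 3.5, 0, 0, 0], [0, -0.1, 3.5, 0, 0, 0], [0, -0.1, 3.2, 0, 0, 0]]}}

```text
clock: 2.95
position: [0.4049, 0.214, 0.0751]
ee_rot: [2.391, 2.036, -0.002]
force: [0.6, 0.6, -0.5]
width: 0.001
```

Emit:
{"name": "apply_moves", "arguments": {"commands": [[0, 0, 2, 0, 0, 0], [0, 0, 1, 0, 0, 0], [0, 0, 0, 0, 0, 0]]}}

```text
clock: 3.25
position: [0.4046, 0.2146, 0.0459]
ee_rot: [2.39, 2.039, -0.004]
force: [0.8, 1.4, 0.7]
width: 0.003
```

Run:
```python
from h import *
plan([*rd(-.1595,0),.047],2)
p,d=vision.get_image('side'); cv2.imwrite("pics/s2.png",cv2.resize(p[90:240,180:370,::-1],None,fx=4,fy=4))
```

```text
t 3.25 p [0.4046 0.2146 0.0459] f [0.8 1.4 0.7] w 0.003
[np.float64(0.1), np.float64(1.4), np.float64(-0.1), np.float64(-0.001), np.float64(0.001), np.float64(-0.001)]
[np.float64(0.1), np.float64(1.4), np.float64(-0.1), np.float64(-0.001), np.float64(0.001), np.float64(-0.001)]
```

View pics/s2.png

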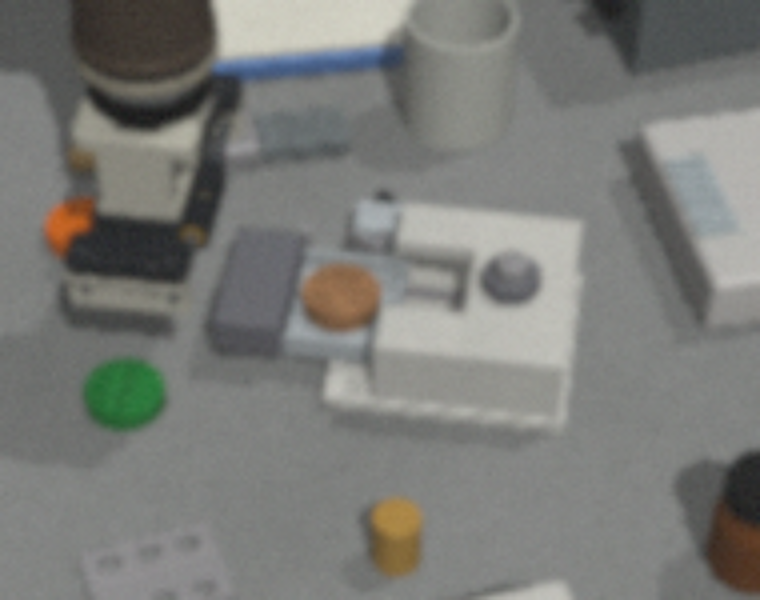

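The gripper is in front of the grey block, clear of everything. Pushing in steps while watching the force.

Emit:
{"name": "apply_moves", "arguments": {"commands": [[0.1, 1.2, 0, 0, 0, 0], [0.1, 1, 0, 0, 0, 0], [0, 0.5, 0, 0, 0, 0], [0, 0.5, 0, 0, 0, 0], [0, 0.5, 0, 0, 0, 0]]}}

```text
clock: 3.8
position: [0.4416, 0.2123, 0.0469]
ee_rot: [-2.388, -2.041, 0.001]
force: [-5.6, 1.1, 3.5]
width: 0.005
```

Emit:
{"name": "apply_moves", "arguments": {"commands": [[0, 0.8, 0, 0, 0, 0], [0, 0.8, 0, 0, 0, 0], [0, 0.8, 0, 0, 0, 0], [0, 0.8, 0, 0, 0, 0], [0, 0.8, 0, 0, 0, 0]]}}

```text
clock: 4.3
position: [0.4796, 0.2061, 0.0467]
ee_rot: [-2.386, -2.041, 0.004]
force: [-8.5, 2.7, 5.3]
width: 0.004
```

Run:
```python
from h import *
plan([*rd(-.0745,0),.047],4)
s=arm.observe(); q=s['position'][:2]-O; print(q@EX,q@EY)
```

```text
t 4.3 p [0.4796 0.2061 0.0467] f [-8.5  2.7  5.3] w 0.004
[np.float64(-0.0), np.float64(0.9), np.float64(-0.0), np.float64(-0.001), np.float64(0.0), np.float64(0.0)]
[np.float64(-0.0), np.float64(0.9), np.float64(-0.0), np.float64(-0.001), np.float64(0.0), np.float64(0.0)]
[np.float64(-0.0), np.float64(0.9), np.float64(-0.0), np.float64(-0.001), np.float64(0.0), np.float64(0.0)]
[np.float64(-0.0), np.float64(0.9), np.float64(-0.0), np.float64(-0.001), np.float64(0.0), np.float64(0.0)]
-0.11168484517793244 0.0009721184379329552
```

Emit:
{"name": "apply_moves", "arguments": {"commands": [[0, 0.8, 0, 0, 0, 0], [0, 0.8, 0, 0, 0, 0], [0, 0.6, 0, 0, 0, 0], [0, 0.4, 0, 0, 0, 0], [0, 0.3, 0, 0, 0, 0]]}}

```text
clock: 4.8
position: [0.5084, 0.2015, 0.0466]
ee_rot: [-2.387, -2.041, 0.004]
force: [-8.6, 0.3, 6.5]
width: 0.006
```

Emit:
{"name": "apply_moves", "arguments": {"commands": [[0, 0.3, 0, 0, 0, 0], [0, 0.2, 0, 0, 0, 0], [0, 0, 0, 0, 0, 0]]}}

```text
clock: 5.1
position: [0.5134, 0.2007, 0.0466]
ee_rot: [-2.387, -2.041, 0.004]
force: [-8.3, 1.1, 5.8]
width: 0.007
```

Run:
```python
from h import *
s=arm.observe(); q=s['position'][:2]-O; print(q@EX,q@EY,s['force'])
```

```text
-0.07750665159086585 0.0009044969335914309 [-8.29761665  1.06389871  5.80471738]
```

Emit:
{"name": "apply_moves", "arguments": {"commands": [[0, 0.2, 0, 0, 0, 0], [0, 0.2, 0, 0, 0, 0], [0, 0, 0, 0, 0, 0]]}}

```text
clock: 5.4
position: [0.5158, 0.2004, 0.0465]
ee_rot: [-2.385, -2.041, 0.006]
force: [-12.8, 2.2, 9.8]
width: 0.004
```

Emit:
{"name": "apply_moves", "arguments": {"commands": [[0, 0.2, 0, 0, 0, 0], [0, 0, 0, 0, 0, 0]]}}

```text
clock: 5.6
position: [0.516, 0.2003, 0.0465]
ee_rot: [-2.383, -2.041, 0.01]
force: [-19.5, 2.0, 14.9]
width: 0.004
```

Position has stalled while the force rises (19 N), so the tray is at the hard stop. Letting go.

Emit:
{"name": "apply_moves", "arguments": {"commands": [[0, -2, 0, 0, 0, 0], [0, -3, 0, 0, 0, 0], [0, -3, 0, 0, 0, 0], [0, -1, 0, 0, 0, 0], [0, 0, 0, 0, 0, 0]]}}

```text
clock: 6.1
position: [0.4313, 0.2137, 0.0469]
ee_rot: [2.386, 2.043, -0.0]
force: [0.7, -0.4, -0.4]
width: 0.005
```

Run:
```python
from h import *
s=arm.observe(); q=s['position'][:2]-O; print(q@EX,q@EY,s['force'],s['position'])
p,d=vision.get_image('side'); cv2.imwrite("pics/s3.png",cv2.resize(p[90:240,180:370,::-1],None,fx=4,fy=4))
P=cloud(d,vision.get_calibration('side'))
r=(P[...,:2]-O); X=r@EX; Y=r@EY
m=(abs(Y)<.03)&(P[...,2]>.038)&(P[...,2]<.052)&(X>-.18)&(X<-.045); print('block x range',np.percentile(X[m],[0,2,50,98,100]))
```

```text
-0.16064045459552498 0.0008985126637717136 [ 0.69780167 -0.39126379 -0.36506896] [0.43127785 0.21371715 0.0469224 ]
block x range [-0.09679099 -0.09566095 -0.07300579 -0.05235983 -0.04537159]
```

View pics/s3.png

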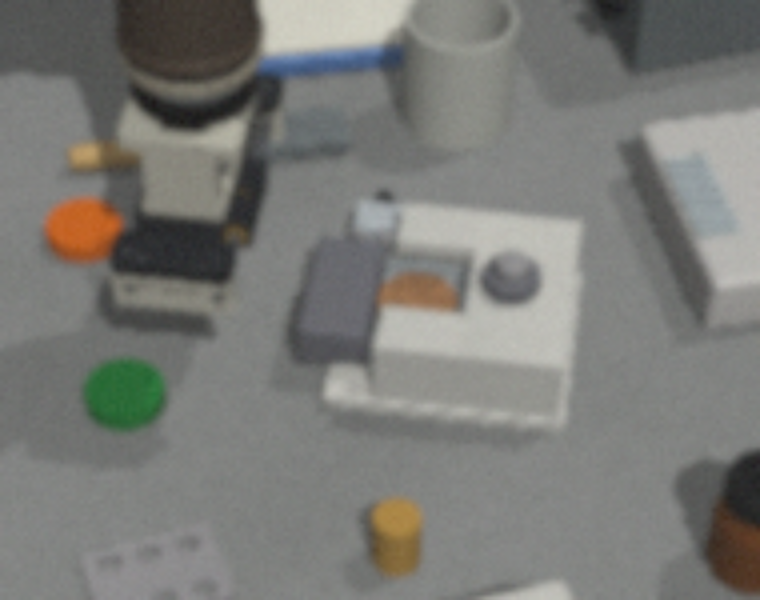

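The tray's face stands at reader x ≈ -96 mm, against -95 expected, so it is latched with the disc under the window. Now the button.

Run:
```python
from h import *
plan([*rd(-.161,0),.16],3)
plan([*rd(.036,0),.16],6)
```

```text
t 6.15 p [0.4327 0.2136 0.0469] f [ 1.6 -0.2 -0.1] w 0.003
[np.float64(-0.0), np.float64(-0.1), np.float64(-3.8), np.float64(0.0), np.float64(0.0), np.float64(0.0)]
[np.float64(-0.0), np.float64(-0.1), np.float64(-3.8), np.float64(0.0), np.float64(0.0), np.float64(0.0)]
[np.float64(-0.0), np.float64(-0.1), np.float64(-3.8), np.float64(0.0), np.float64(0.0), np.float64(0.0)]
t 6.15 p [0.4327 0.2136 0.0469] f [ 1.6 -0.2 -0.1] w 0.003
[np.float64(-0.0), np.float64(3.3), np.float64(-1.9), np.float64(0.0), np.float64(0.0), np.float64(0.0)]
[np.float64(-0.0), np.float64(3.3), np.float64(-1.9), np.float64(0.0), np.float64(0.0), np.float64(0.0)]
[np.float64(-0.0), np.float64(3.3), np.float64(-1.9), np.float64(0.0), np.float64(0.0), np.float64(0.0)]
[np.float64(-0.0), np.float64(3.3), np.float64(-1.9), np.float64(0.0), np.float64(0.0), np.float64(0.0)]
[np.float64(-0.0), np.float64(3.3), np.float64(-1.9), np.float64(0.0), np.float64(0.0), np.float64(0.0)]
[np.float64(-0.0), np.float64(3.3), np.float64(-1.9), np.float64(0.0), np.float64(0.0), np.float64(0.0)]
```

Emit:
{"name": "apply_moves", "arguments": {"commands": [[0, 0, -4, 0, 0, 0], [0, 0, -4, 0, 0, 0], [0, 0, -3.5, 0, 0, 0], [0, 0, 0, 0, 0, 0]]}}

```text
clock: 6.55
position: [0.4358, 0.215, 0.1662]
ee_rot: [2.389, 2.037, 0.013]
force: [0.3, 0.0, -0.1]
width: 0.006
```

Emit:
{"name": "apply_moves", "arguments": {"commands": [[0, 4, 0, 0, 0, 0], [0, 4, 0, 0, 0, 0], [0, 4, 0, 0, 0, 0], [0, 4, 0, 0, 0, 0], [0, 3.5, 0, 0, 0, 0]]}}

```text
clock: 7.05
position: [0.6279, 0.1809, 0.1608]
ee_rot: [2.391, 2.037, -0.0]
force: [-0.1, 0.7, 0.3]
width: 0.003
```

Emit:
{"name": "apply_moves", "arguments": {"commands": [[0, 0, 0, 0, 0, 0]]}}

```text
clock: 7.15
position: [0.6301, 0.1794, 0.1601]
ee_rot: [2.394, 2.031, 0.001]
force: [0.3, -0.9, -0.9]
width: 0.001
```

Run:
```python
from h import *
plan([*rd(.036,0),.11],2)
p,d=vision.get_image('top'); cv2.imwrite("pics/t4.png",cv2.resize(p[130:270,110:260,::-1],None,fx=4,fy=4))
p,d=vision.get_image('side'); cv2.imwrite("pics/s4.png",cv2.resize(p[60:210,200:390,::-1],None,fx=4,fy=4))
```

```text
t 7.15 p [0.6301 0.1794 0.1601] f [ 0.3 -0.9 -0.9] w 0.001
[np.float64(0.1), np.float64(-0.3), np.float64(2.5), np.float64(0.001), np.float64(0.0), np.float64(-0.003)]
[np.float64(0.1), np.float64(-0.3), np.float64(2.5), np.float64(0.001), np.float64(0.0), np.float64(-0.003)]
```

View pics/s4.png

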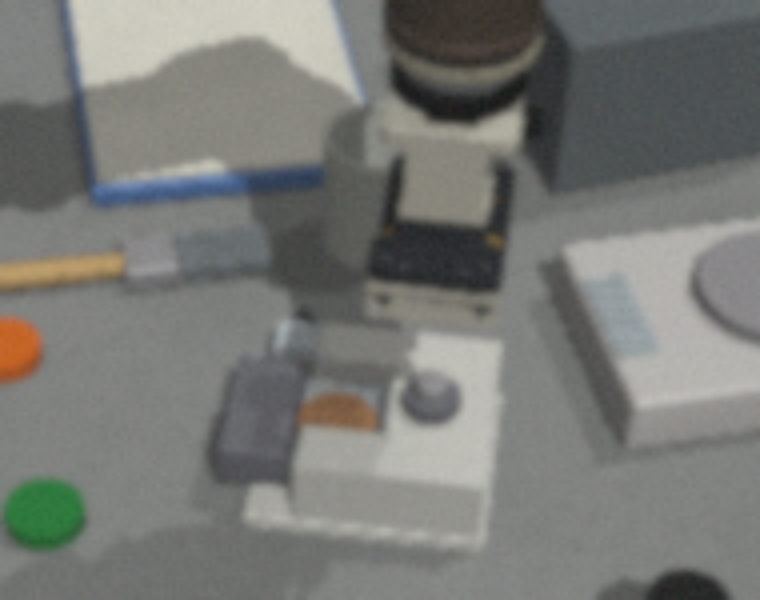

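Emit:
{"name": "apply_moves", "arguments": {"commands": [[0.1, -0.3, 2, 0, 0, 0], [0.1, -0.2, 2, 0, 0, 0], [0, 0, 0.8, 0, 0, 0], [0, 0, 0, 0, 0, 0]]}}

```text
clock: 7.65
position: [0.6189, 0.1855, 0.1126]
ee_rot: [-2.388, -2.041, 0.004]
force: [0.1, -0.6, 0.2]
width: -0.001
```

Run:
```python
from h import *
plan([*rd(.036,0),.102],2)
p,d=vision.get_image('side'); cv2.imwrite("pics/s5.png",cv2.resize(p[60:210,200:390,::-1],None,fx=4,fy=4))
```

```text
t 7.65 p [0.6189 0.1855 0.1126] f [ 0.1 -0.6  0.2] w -0.001
[np.float64(-0.1), np.float64(0.3), np.float64(0.5), np.float64(-0.001), np.float64(0.001), np.float64(0.0)]
[np.float64(-0.1), np.float64(0.3), np.float64(0.5), np.float64(-0.001), np.float64(0.001), np.float64(0.0)]
```

View pics/s5.png

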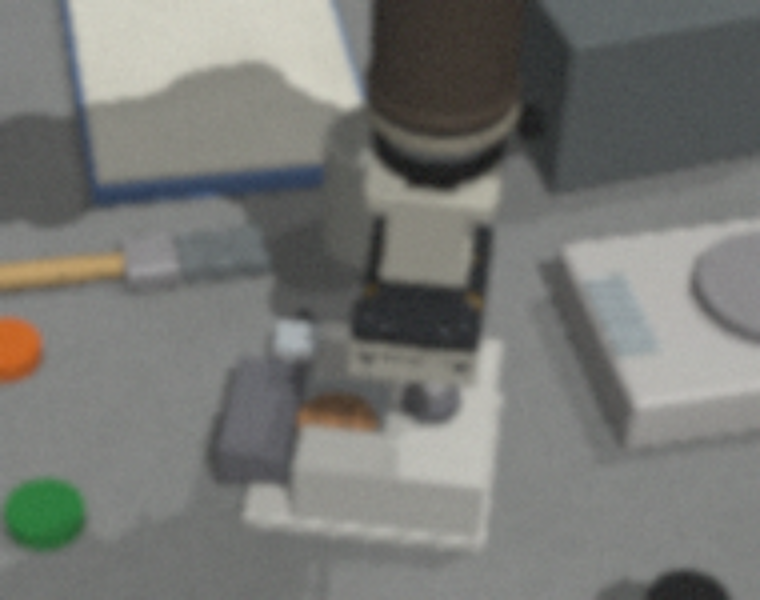

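Emit:
{"name": "apply_moves", "arguments": {"commands": [[-0.2, 0.6, 0, 0, 0, 0], [0, 0, 0, 0, 0, 0], [0, 0, 0, 0, 0, 0]]}}

```text
clock: 8.0
position: [0.6262, 0.1828, 0.1144]
ee_rot: [2.389, 2.039, 0.002]
force: [0.3, -0.3, -0.5]
width: 0.003
```

Run:
```python
from h import *
plan([*rd(.036,0),.102],2)
p,d=vision.get_image('wrist'); cv2.imwrite("pics/w5.png",p[:,:,::-1])
p,d=vision.get_image('top'); cv2.imwrite("pics/t5.png",cv2.resize(p[130:270,110:260,::-1],None,fx=4,fy=4))
```

```text
t 8.0 p [0.6262 0.1828 0.1144] f [ 0.3 -0.3 -0.5] w 0.003
[np.float64(-0.0), np.float64(-0.0), np.float64(0.6), np.float64(0.001), np.float64(-0.0), np.float64(-0.0)]
[np.float64(-0.0), np.float64(-0.0), np.float64(0.6), np.float64(0.001), np.float64(-0.0), np.float64(-0.0)]
```

View pics/w5.png

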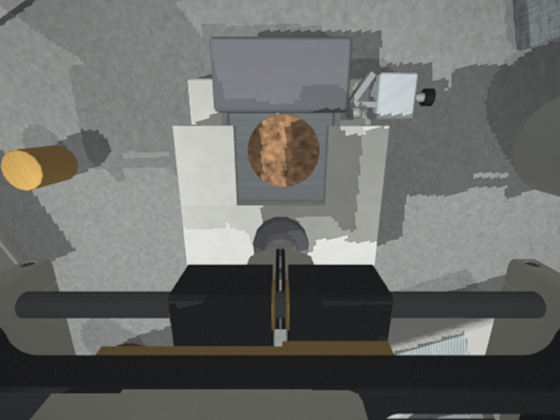

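View pics/t5.png

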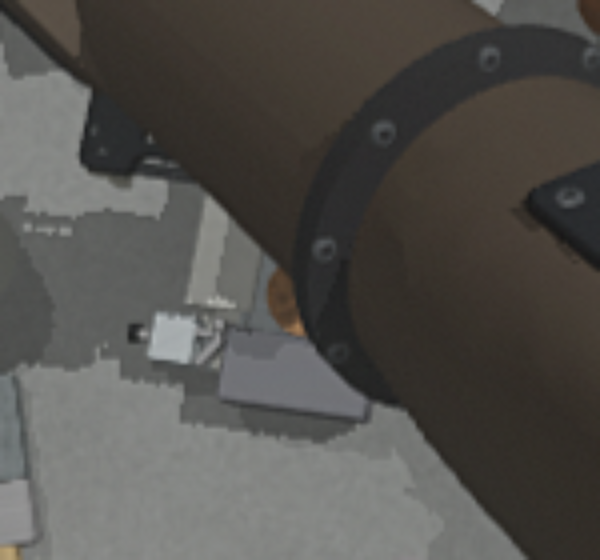

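The wrist view shows the ring at (280,240), centred on the finger column at 280, and the disc at (283,150) in the window. The tray is still latched. Pressing.

Emit:
{"name": "apply_moves", "arguments": {"commands": [[0, 0, 0.5, 0, 0, 0], [0, 0, 0.4, 0, 0, 0], [0, 0, 0.3, 0, 0, 0], [0, 0, 0.2, 0, 0, 0], [0, 0, 0, 0, 0, 0]]}}

```text
clock: 8.6
position: [0.6253, 0.1829, 0.0995]
ee_rot: [-2.389, -2.041, 0.001]
force: [-2.2, -1.4, 3.0]
width: 0.003
```

Emit:
{"name": "apply_moves", "arguments": {"commands": [[0, 0, 0.2, 0, 0, 0], [0, 0, 0.1, 0, 0, 0], [0, 0, 0, 0, 0, 0]]}}

```text
clock: 8.9
position: [0.6254, 0.183, 0.0967]
ee_rot: [2.389, 2.041, -0.0]
force: [-1.8, -1.2, 4.4]
width: 0.001
```

Emit:
{"name": "apply_moves", "arguments": {"commands": [[0, 0, 0.1, 0, 0, 0], [0, 0, 0.1, 0, 0, 0], [0, 0, 0, 0, 0, 0]]}}

```text
clock: 9.2
position: [0.6255, 0.1831, 0.0962]
ee_rot: [2.388, 2.04, 0.0]
force: [-6.7, -2.7, 16.7]
width: 0.005
```

Force went to 17 N while the position stalled, so the button is fully down (about 6 mm). Releasing and retreating.

Emit:
{"name": "apply_moves", "arguments": {"commands": [[0, 0, -0.5, 0, 0, 0], [0, 0, -1, 0, 0, 0], [0, 0, -2, 0, 0, 0], [0, 0, -3, 0, 0, 0], [0, 0, -3, 0, 0, 0]]}}

```text
clock: 9.7
position: [0.6254, 0.183, 0.1906]
ee_rot: [-2.388, -2.04, 0.0]
force: [0.1, -0.4, -0.7]
width: 0.004
```

Emit:
{"name": "apply_moves", "arguments": {"commands": [[0, -4, -1, 0, 0, 0], [0, -4, -1, 0, 0, 0], [0, -4, 0, 0, 0, 0], [0, -4, 0, 0, 0, 0], [0, -3, 0, 0, 0, 0]]}}

```text
clock: 10.2
position: [0.4356, 0.2132, 0.2101]
ee_rot: [2.387, 2.042, 0.001]
force: [-0.0, -0.1, 0.7]
width: 0.01
```

Emit:
{"name": "apply_moves", "arguments": {"commands": [[0, 0, 0, 0, 0, 0], [0, 0, 0, 0, 0, 0]]}}

```text
clock: 10.4
position: [0.4381, 0.2128, 0.2103]
ee_rot: [2.387, 2.041, 0.002]
force: [1.1, 0.0, 0.2]
width: 0.007
```

Run:
```python
from h import *
s=arm.observe(); print(s['clock'],s['position'],s['force'])
p,d=vision.get_image('side'); cv2.imwrite("pics/s6.png",p[:,:,::-1])
P=cloud(d,vision.get_calibration('side')); d0=np.load('pics/side0.npy'); P0=cloud(d0,vision.get_calibration('side'))
for A in (P0,P):
    r=(A[...,:2]-O); X=r@EX; Y=r@EY
    m=(abs(Y)<.03)&(A[...,2]>.038)&(A[...,2]<.052)&(X>-.18)&(X<-.045); print('block front',np.percentile(X[m],2))
    b=np.hypot(X-.036,Y)<.009; print('button z',np.percentile(A[b][:,2],[20,50,80]))
```

```text
10.4 [0.43811239 0.21284803 0.21030331] [1.13981629 0.02028778 0.23280819]
block front -0.14986005414348486
button z [0.07702879 0.08010605 0.08324917]
block front -0.09598650332768874
button z [0.07513393 0.08053399 0.08218238]
```

View pics/s6.png

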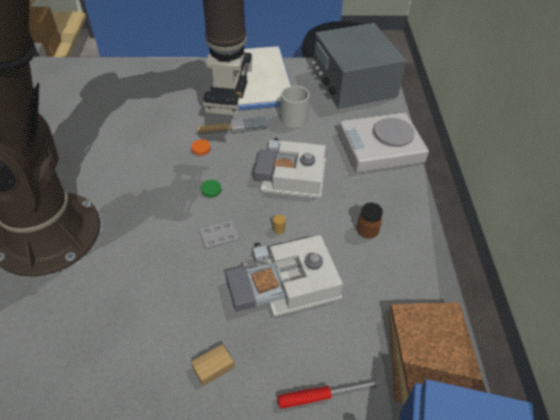

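The final view shows the tray latched (block at (264,163)), the button up at (308,158), and everything else where it was. Handing in.

```bash
python3 -c "
from cell import order; print(order.sign_off())"
```

```text
the job is handed in; nothing more can be done
None
```

The disc reader, the left of the two, has been worked as asked and the job is handed in; sign-off reported no verdict. The clock read about 10.5 s.

- **Tray:** I pushed it in with closed fingertips until it stalled at the hard stop, at about 20 N on x (about 25 N in all). After I let go, it returned by itself and latched. Its travel in the pictures is 54 mm, against 55 mm expected, and the disc is under the window.
- **Button:** I pressed it straight down until it stalled, at about 17 N vertical, then let it up. Its top measured 80 mm again, the same as before the press.
- **Surroundings:** By eye in the last side picture, the tile reader and the loose things stand where they were. The gripper is clear, with about 1 N read on the wrist, which is at noise level.

One check disagreed slightly: the wrist camera put the tray's front face 6 mm further out than the side camera did. Contact and the later checks agreed with the side camera.

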